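Lay the plaster mould on its side on the draining rack

TASK

Lay the standing plaster mould on its side on the draining rack: do not lift it, but push it over so that it pivots over the rack's low front bar and comes down lying on the runners, its top (the end with the dark bung) towards the end stop. Then slide it along the runners, squarely, until its top end is against the end stop. Leave everything else on the table where it is, and let go.

Things in the scene. Friction and masses are not known exactly. Their poses are not given: they have to be found in the camera images.
- mould: White plaster mould, a plain block standing on end on the table: 90 mm (its x) by 100 mm (its y) by 150 mm tall (its z), 0.65 to 0.95 kg. Origin: centre of its underside; z up at the start, x towards the rack within 15 degrees. It stands 20 to 55 mm before the rack's front bar, within 15 mm of the rack's centre line.
- mould_center (a point): The middle of the plaster mould, 75 mm above its underside along its z. Pushed near the table the mould slides; pushed near its top against the bar it tips, and falls over by itself once it leans about 45 degrees.
- mould_top (a point): The centre of the mould's top end, where a dark 28 mm bung sits flush; 150 mm from its underside along its z.
- rack: Wooden rack fixed to the table, 140 mm wide. Origin: on the table under the middle of the front bar's outer face; x runs from there level to the end stop, y along the bar, z up. Front bar (fence): x 0 to 20 mm, 16 high. Two runners along x, 20 wide, centred at y = +40 and -40, also 16 high. End stop: bar across the far end, its inner face at x = 200 mm, 50 high, 20 thick.
- jug: red plastic jerrycan, 85 x 130 x 170 mm plus neck and handle (about 205 high), upright; a bystander
- bottle: clear glass bottle, 70 mm across, 210 high, upright; a bystander
- jar: white jar with black lid, 84 mm across, 110 high, upright; a bystander
- tape: roll of paper tape standing on its rim like a short tube, 90 mm across, 50 high; a bystander
- brush: wooden paint brush lying flat; a bystander
- screwdriver: screwdriver with red handle lying flat; a bystander
- cast: small plaster slab with a round boss, 70 x 100 x 40 mm, lying flat; a bystander
- cap: red screw cap, 46 mm across, 16 high, lying flat; a bystander
Things that resemble listed ones, but are neither listed nor needed, are in the scene too. What is shaped like the mould but orange or pink is not meant.

How it is judged (in metres and radians):
On the way, in this order (a step that is already met when the one before it is completed fails the run):
1. the mould lies on its side on the rack's runners, its top towards the end stop (angle between mould's own z axis and vertical between 1.47 and 1.67 rad and height (world z) of mould_center between 0.054 and 0.075 m and y of mould_center in the frame of rack between -0.04 and 0.04 m and x of mould_top in the frame of rack above 0.06 m), for 0.2 s.
2. lying so, it is slid along until its top end is against the end stop (angle between mould's own z axis and vertical between 1.47 and 1.67 rad and height (world z) of mould_center between 0.054 and 0.075 m and y of mould_center in the frame of rack between -0.04 and 0.04 m and x of mould_top in the frame of rack between 0.19 and 0.206 m and angle between the z axis of mould and the x axis of rack, either way round below 0.15 rad), for 0.2 s.
At the end, for the whole second after the job is handed in: The mould lies flat on its side on both runners (its z within about 6 degrees of level, its middle 54 to 75 mm above the table and within 40 mm of the rack's centre line), its top end within 10 mm of the end stop and its length within 8 degrees of the rack's length, at rest (all of step 2 and linear speed of mould below 0.02 m/s); the robot touches nothing.
It fails at once if the mould is lifted (its middle more than 130 mm above the table; tipping raises it only to about 95) (height (world z) of mould_center above 0.13 m).
It fails at once if a bystander is moved more than 40 mm (distance of any of jug, bottle, jar, tape, brush, screwdriver, cast, cap from where it was at the start of the episode above 0.04 m).
It also fails if it takes over 56 s, if anything falls off the work surface, if the arm or the gripper's body presses on something with over 40 N, if the wrist force passes 120 N, or if a joint passes its speed limit or range.

ROBOT

A 6-joint arm with a two-finger parallel gripper is mounted at the origin on the work surface. World frame = base frame: x ahead of the robot, y to its left, z up, the work surface at z = 0. Lengths are in m, angles in degrees, forces in N, time in s.
With the tool pointing down it reaches from about 0.35 to 1 m from the base axis. Payload 7.1 kg.
Tool frame: the origin (TCP) lies midway between the tips of the shut fingers; the grasp point (between the pads) lies 19 mm behind it; z points along the fingers, y is the direction in which the jaws open and shut (so a half turn about z gives the same grasp; the last joint's range is limited). The gripper opens to 85 mm and grips with 20 to 120 N. Pads are 22 mm wide; open, the fingers measure 114 mm over their backs; the gripper's body (76 mm by 85 mm) begins 54 mm behind the grasp point. The pads swing forward as they close: fully open they stand 13 mm farther back than shut.
Start: joints at [67.609, 24.242, 93.386, -0, 62.372, -1.089], TCP at [0.227, 0.582, 0.231] pointing down, gripper open.
Joint ranges: [-172.04, 172.04], [-51.8, 120.97], [4.93, 147.93], [-75.15, 255.16], [6.16, 154.13], [-145.62, 145.62]. Speed limits (degrees/s): [136.94, 136.94, 172.46, 180, 180, 180].

INTERFACE

Orientations are given as a 3x3 rotation matrix whose columns are the frame's x, y, z axes.
In Python, from plant import robot, viewer gives the robot as it stands.
- The arm moves only by the tool apply_moves, never from a script. Its argument "plan" is one flat list of numbers, 7 for each row, row after row: the shift along the tool's x, y, z in mm, then the turn, a rotation vector about the tool's x, y, z in rad, then the gripper command: -1 is shut, 1 is fully open, values between are in proportion. In form: [x, y, z, wx, wy, wz, jaw, x, y, z, wx, wy, wz, jaw, ...]. A call has 1 to 20 rows; each row is the pose to reach, as a shift and turn from the pose measured when the call began, along the tool's axes at that moment; what a row does not reach only later rows make up. A row lasts 1/10 s, in which the tool goes at most 50 mm and 8.59 degrees, less where a joint would pass 70% of its speed; a pose out of reach is approached as far as the arm can. A call with a gripper value outside its range is refused whole. The fingers move at their own pace and stop on an object; "newtons" is the grip in N (left out, the last holds). Time passes only in rows, so rows that repeat a pose let the fingers close. It gives the time, the measured TCP pose, the force and the opening at its end, in the units of the state.
- robot.state(): the state, without advancing time (a new reading comes with each control period).
- viewer.get_image(name): name is "scene" or "top"; returns a dict with "color" (480x640x3 uint8, blue, green, red), "K" (3x3 intrinsics, pixels), "k1" (the pictures are not rectified: a ray, as slopes to the right and down, at radius r is drawn at 1 + k1 r^2 times it, then the intrinsics apply), "rvec" (rotation vector, rad) and "tvec" (3), from world to camera coordinates, as OpenCV has them. Camera axes: x right, y down, z forward; pixel columns grow to the right and rows downward; lengths in m; the calibration is good to about 2 mm. A picture is of the moment at which its call begins. There is no depth.
- robot.hand_in(): hands the job in, once; it reports no verdict.
The state is a dict: "t": time; "q": joint angles; "qvel": joint speeds; "tau": joint torques, N m; "tcp_pos": TCP position; "tcp_rot": TCP orientation; "wrist_force": force on the tool from outside, world axes, zero at the start; "ft_torque": the same for the moment, N m; "grip_width": opening from 0.0 (shut) to 1.0 (fully open).
Only numpy, scipy, OpenCV 4.12 (cv2) and the standard library are available. Lean on these libraries where they do the work, as an engineer would, in place of code of your own. Each camera call takes 0.05 s, during which the arm holds its last target. There are 200 camera calls.

## Working session

There is one attempt and no reset: what is moved stays moved. The work goes in short steps, Python scripts to look and compute and a tool call to move; the robot and the scene stay as the last step left them, time stands still between calls to the robot, and variables do not carry over. Pictures are saved under pics/ and viewed, about 8 in all and at most 12, crops included, and the job is handed in when it is done.

Besides the shell and the picture viewer there is one more tool, called after "Emit:" by a JSON object that holds its "name" and its "arguments". apply_moves: Moves the arm, as the interface text tells. Its arguments: {"type":"object","properties":{"plan":{"type":"array","items":{"type":"number"}},"newtons":{"type":"number"}},"required":["plan"]}

```bash
ls; mkdir -p pics
python3 - <<'E'
from plant import robot, viewer
import cv2
for n in("scene","top"):
    d=viewer.get_image(n); cv2.imwrite(f"pics/{n}0.png",d["color"]); print(n,d["K"],d["k1"],d["rvec"],d["tvec"])
s=robot.state(); print({k:s[k] for k in("t","tcp_pos","tcp_rot","wrist_force","grip_width")})
E
```

```text
pics
scene [[613.65490551   0.         320.33204486]
 [  0.         613.65490551 243.26970135]
 [  0.           0.           1.        ]] -0.06236127470785632 [ 2.11244585  1.1349881  -0.47652244] [-0.28830956 -0.25403062  2.18567344]
top [[478.87732295   0.         327.99770616]
 [  0.         478.87732295 239.6516003 ]
 [  0.           0.           1.        ]] -0.11926473801823188 [ 2.14446127 -2.06612104  0.22315822] [-0.04255805  0.56699782  1.05504603]
{'t': 0.1, 'tcp_pos': array([0.22686094, 0.58184432, 0.23062649]), 'tcp_rot': array([[-9.31652829e-01,  3.63349329e-01, -5.20334357e-04],
       [ 3.63349701e-01,  9.31651961e-01, -1.27241841e-03],
       [ 2.24381475e-05, -1.37451555e-03, -9.99999055e-01]]), 'wrist_force': array([0.1860302 , 0.64614065, 0.09019757]), 'grip_width': 1.0026296841979614}
```

View pics/scene0.png

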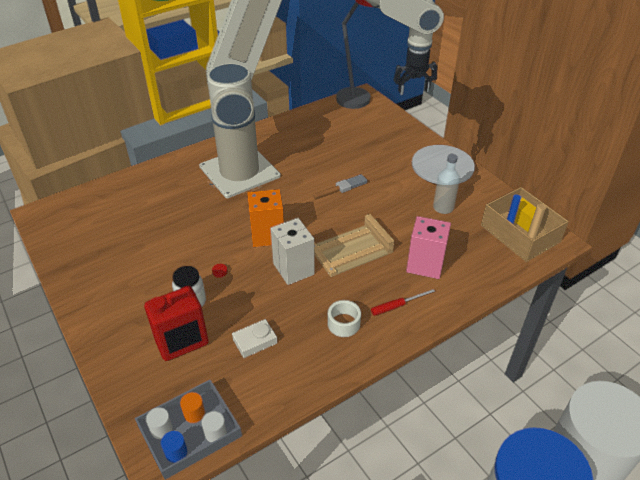

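View pics/top0.png

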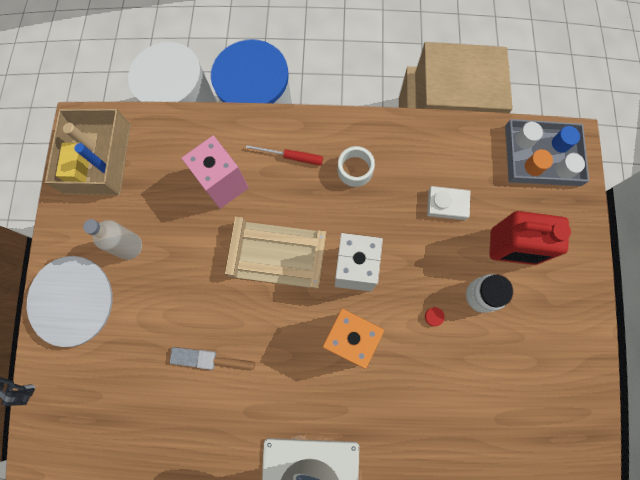

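The scene view shows the white mould at (293,250) and the rack at (355,245). In the top view the mould's top is at (359,255) and the rack spans (228–325, 220–285), with the end stop on the left. Look-alikes in the top view are the orange block (354,338), the pink block (215,170) and the small white cast (448,203). The white one at (359,255) fits the description, so I'll check it in an enlarged crop.

```bash
python3 - <<'E'
import cv2
a=cv2.imread("pics/top0.png")[205:305,215:395]; a=cv2.resize(a,None,fx=4.4,fy=4.4,interpolation=cv2.INTER_CUBIC); cv2.imwrite("pics/crop1.png",a); print(a.shape)
E
cat > h.py <<'E'
import numpy as np, cv2
from plant import robot, viewer
def cam(n):
    d=viewer.get_image(n); R=cv2.Rodrigues(np.array(d["rvec"],float))[0]
    return d,R,np.array(d["tvec"],float).ravel()
def ray2z(d,R,t,uv,z):
    K=d["K"]; p=np.array([(uv[0]-K[0,2])/K[0,0],(uv[1]-K[1,2])/K[1,1]]); q=p.copy()
    for _ in range(20): q=p/(1+d["k1"]*(q@q))
    r=R.T@np.array([q[0],q[1],1]); c=-R.T@t
    return (c+r*(z-c[2])/r[2])
def proj(d,R,t,P):
    c=(R@np.atleast_2d(P).T).T+t; q=c[:,:2]/c[:,2:]; q=q*(1+d["k1"]*(q**2).sum(1,keepdims=True))
    return q*[d["K"][0,0],d["K"][1,1]]+d["K"][:2,2]
E
```

```text
(440, 792, 3)
```

View pics/crop1.png

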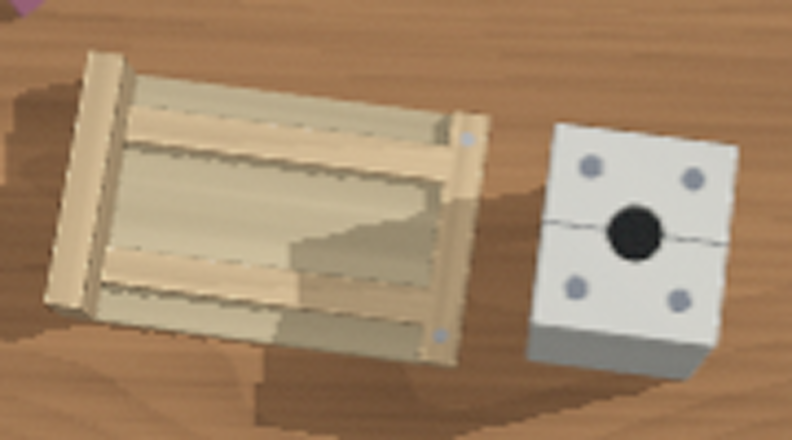

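The crop shows the white block with the dark bung at crop (635,233). The rack's front bar is at crop (455–490, 116–364) and the stop at (45–128, 52–315). The choice is confirmed.

Run:
```python
from h import *
d,R,t=cam("top")
f=lambda c,z: ray2z(d,R,t,(215+c[0]/4.4-.4,205+c[1]/4.4-.4),z)
T=np.array([f(c,.15) for c in[(556,124),(738,147),(717,345),(532,322)]]); B=f((635,233),.15)
print("top corners",T.round(4),"mean",T.mean(0).round(4),"bung",B.round(4))
for i in range(4):
    e=T[(i+1)%4]-T[i]; print(np.linalg.norm(e[:2]).round(4),np.degrees(np.arctan2(e[1],e[0])).round(1))
F=np.array([f((490,116),.016),f((455,364),.016)]); print("front",F.round(4))
S=np.array([f((90,52),.05),f((45,302),.05),f((126,58),.05),f((84,312),.05)]); print("stop",S.round(4))
e=F[0]-F[1]; print(np.linalg.norm(e), np.degrees(np.arctan2(e[1],e[0]))); e=S[0]-S[1]; print(np.linalg.norm(e), np.degrees(np.arctan2(e[1],e[0])))
```

```text
top corners [[ 0.5649 -0.0495  0.15  ]
 [ 0.5567 -0.1386  0.15  ]
 [ 0.4593 -0.1299  0.15  ]
 [ 0.4672 -0.0411  0.15  ]] mean [ 0.512  -0.0898  0.15  ] bung [ 0.5123 -0.0893  0.15  ]
0.0895 -95.3
0.0978 174.9
0.0892 84.9
0.0981 -4.9
front [[ 0.5996 -0.0153  0.016 ]
 [ 0.4612 -0.0016  0.016 ]]
stop [[0.6193 0.203  0.05  ]
 [0.4815 0.2163 0.05  ]
 [0.6166 0.183  0.05  ]
 [0.477  0.1951 0.05  ]]
0.1390830502386819 -5.637124067499291
0.13839933545470876 -5.528112084356353
```

```bash
cat >> h.py <<'E'
from scipy.spatial.transform import Rotation as Rot
O=np.array([.5304,-.0085,0]); a=np.radians(84.4); U=np.array([np.cos(a),np.sin(a),0]); V=np.array([-U[1],U[0],0]); Z=np.array([0,0,1.])
def target(xr,yr,z,th=38):
    "rack-frame TCP target (m), tilt in deg, fingers towards the stop"
    c,s_=np.cos(np.radians(th)),np.sin(np.radians(th))
    return O+xr*U+yr*V+z*Z, np.column_stack([U*c+Z*s_,-V,U*s_-Z*c])
def moves(*ts):
    s=robot.state(); P,R0=np.array(s["tcp_pos"]),np.array(s["tcp_rot"])
    d=P-O; print("t",s["t"],"rack xyz",(d@U).round(4),(d@V).round(4),P[2].round(4),"F rack",[round(float(s["wrist_force"]@e),1) for e in(U,V,Z)],"grip",round(s["grip_width"],2),"q",np.round(s["q"],0))
    for T in ts:
        p,Rt=target(*T); print(T,(1000*R0.T@(p-P)).round(0),Rot.from_matrix(R0.T@Rt).as_rotvec().round(3), "wz-free",)
E
python3 - <<'E'
from h import *
moves((-.20,.01,.27,0),(-.20,.01,.27),(-.20,.01,.05))
E
```

```text
t 0.15 rack xyz 0.558 0.3597 0.2307 F rack [-0.2, 0.1, 0.4] grip 1.0 q [68. 24. 93.  0. 62. -1.]
(-0.2, 0.01, 0.27, 0) [-542. -635.  -39.] [-1.000e-03  1.000e-03  1.297e+00] wz-free
(-0.2, 0.01, 0.27) [-542. -635.  -39.] [-0.43   0.567  1.246] wz-free
(-0.2, 0.01, 0.05) [-542. -635.  181.] [-0.43   0.567  1.246] wz-free
```

Emit:
{"name": "apply_moves", "arguments": {"plan": [-270, -320, -60, 0, 0, 0.6, 0, -270, -320, -60, 0, 0, 0.6, 0, -270, -320, -60, 0, 0, 0.6, 0, -270, -320, -60, 0, 0, 0.6, 0, -542, -635, -40, 0, 0, 1.297, 0, -542, -635, -40, 0, 0, 1.297, 0, -542, -635, -40, 0, 0, 1.297, 0, -542, -635, -40, 0, 0, 1.297, 0, -542, -635, -40, 0, 0, 1.297, 0, -542, -635, -40, 0, 0, 1.297, 0, -542, -635, -40, 0, 0, 1.297, 0, -542, -635, -40, 0, 0, 1.297, 0, -542, -635, -40, 0, 0, 1.297, 0, -542, -635, -40, 0, 0, 1.297, 0, -542, -635, -40, 0, 0, 1.297, 0, -542, -635, -40, 0, 0, 1.297, 0, -542, -635, -40, 0, 0, 1.297, 0, -542, -635, -40, 0, 0, 1.297, 0, -542, -635, -40, 0, 0, 1.297, 0, -542, -635, -40, 0, 0, 1.297, 0]}}

```text
t: 2.15
tcp_pos: [0.5005, -0.2056, 0.2711]
tcp_rot: [[0.097, 0.995, -0.002], [0.995, -0.097, -0.0], [-0.0, -0.002, -1.0]]
wrist_force: [0.3, 0.2, 0.6]
grip_width: 0.498
```

Run:
```python
from h import *
moves((-.20,.01,.27,0),(-.20,.01,.15),(-.20,.01,.05))
```

```text
t 2.15 rack xyz -0.1991 0.0105 0.2711 F rack [0.2, -0.3, 0.6] grip 0.5 q [-24.  15. 102.  -0.  64. -18.]
(-0.2, 0.01, 0.27, 0) [-1.  1.  1.] [-0.002  0.     0.   ] wz-free
(-0.2, 0.01, 0.15) [ -1.   1. 121.] [-0.002  0.664 -0.   ] wz-free
(-0.2, 0.01, 0.05) [ -1.   1. 221.] [-0.002  0.664 -0.   ] wz-free
```

Emit:
{"name": "apply_moves", "arguments": {"plan": [-10, 0, 60, 0, 0.664, 0, 0, -10, 0, 60, 0, 0.664, 0, 0, -10, 0, 60, 0, 0.664, 0, 0, -10, 0, 60, 0, 0.664, 0, 0, -10, 0, 60, 0, 0.664, 0, 0, -10, 0, 60, 0, 0.664, 0, 0, -10, 0, 120, 0, 0.664, 0, 0, -10, 0, 120, 0, 0.664, 0, 0, -10, 0, 120, 0, 0.664, 0, 0, -10, 0, 120, 0, 0.664, 0, 0, -10, 0, 120, 0, 0.664, 0, 0]}}

```text
t: 3.25
tcp_pos: [0.5003, -0.2157, 0.1529]
tcp_rot: [[0.076, 0.995, 0.06], [0.785, -0.097, 0.612], [0.615, 0.001, -0.789]]
wrist_force: [0.1, -0.9, 0.0]
grip_width: 0.502
```

Run:
```python
from h import *
moves((-.19,.01,.05),(-.15,.01,.05),(-.10,.01,.05))
d,R,t=cam("scene"); c=d["color"][130:340,180:460]; cv2.imwrite("pics/s2.png",cv2.resize(c,None,fx=2.5,fy=2.5))
```

```text
t 3.25 rack xyz -0.2092 0.0098 0.1529 F rack [-0.9, -0.2, 0.0] grip 0.5 q [-41.  35.  98.  31.  74. -51.]
(-0.19, 0.01, 0.05) [-48.  -0.  93.] [0.    0.001 0.001] wz-free
(-0.15, 0.01, 0.05) [-17.  -0. 118.] [0.    0.001 0.001] wz-free
(-0.1, 0.01, 0.05) [ 23.  -0. 148.] [0.    0.001 0.001] wz-free
```

View pics/s2.png

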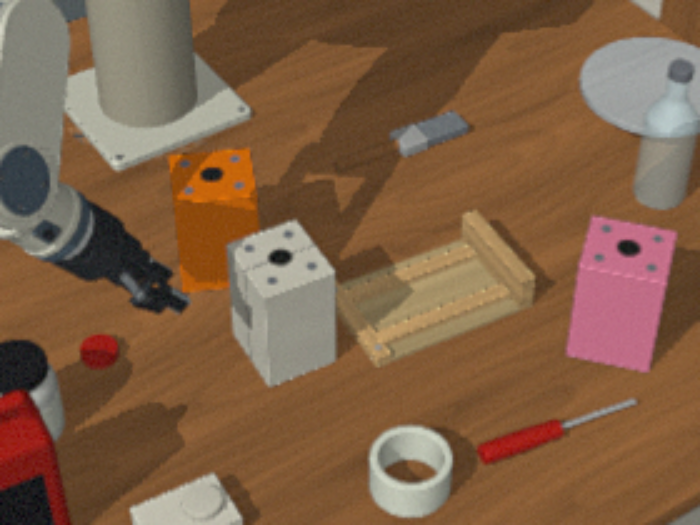

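The crop shows the fingers pointing at the rear face of the mould, with the path clear. The jug and jar sit under the wrist, so I'll check that clearance.

Run:
```python
from h import *
d,R,t=cam("scene")
for n,uv,z in [("jug foot L",(166,357),0),("jug foot R",(207,344),0),("jug top L",(148,300),.17),("jug top R near",(160,318),.17),("jug top R",(203,300),.17)]: print(n,ray2z(d,R,t,uv,z).round(3))
d,R,t=cam("top")
for n,uv,z in [("jar lid",(496,291),.11),("jug corner",(501,214),.17),("jug",(567,220),.17),("jugneck",(561,231),.2),("jugfoot",(492,262),0),("jug spout corner",(505,250),.17),("cap",(434,317),.016),("cast",(448,203),.04)]: print(n,ray2z(d,R,t,uv,z).round(3))
```

```text
jug foot L [ 0.595 -0.54   0.   ]
jug foot R [ 0.617 -0.429 -0.   ]
jug top L [ 0.537 -0.531  0.17 ]
jug top R near [ 0.608 -0.528  0.17 ]
jug top R [ 0.614 -0.414  0.17 ]
jar lid [ 0.455 -0.398  0.11 ]
jug corner [ 0.615 -0.394  0.17 ]
jug [ 0.608 -0.543  0.17 ]
jugneck [ 0.575 -0.512  0.2  ]
jugfoot [ 0.54  -0.428  0.   ]
jug spout corner [ 0.536 -0.399  0.17 ]
cap [ 0.4   -0.279  0.016]
cast [ 0.675 -0.31   0.04 ]
```

Emit:
{"name": "apply_moves", "arguments": {"plan": [2, 0, 69, 0, 0, 0, 0, 2, 0, 69, 0, 0, 0, 0, 2, 0, 69, 0, 0, 0, 0, -25, 0, 104, 0, 0, 0, 0, -25, 0, 104, 0, 0, 0, 0, -25, 0, 104, 0, 0, 0, 0, -6, 0, 120, 0, 0, 0, 0, -6, 0, 120, 0, 0, 0, 0, -6, 0, 120, 0, 0, 0, 0]}}

```text
t: 4.3
tcp_pos: [0.5076, -0.148, 0.0559]
tcp_rot: [[0.075, 0.995, 0.062], [0.786, -0.097, 0.611], [0.614, 0.003, -0.79]]
wrist_force: [-0.1, 1.0, -0.3]
grip_width: 0.5
```

Run:
```python
from h import *
moves((-.12,.01,.055),(-.105,.01,.055),(-.095,.01,.055))
```

```text
t 4.3 rack xyz -0.1411 0.0091 0.0559 F rack [1.0, 0.2, -0.3] grip 0.5 q [-35.  42. 103.  37.  62. -56.]
(-0.12, 0.01, 0.055) [16. -1. 14.] [0.002 0.002 0.002] wz-free
(-0.105, 0.01, 0.055) [28. -1. 23.] [0.002 0.002 0.002] wz-free
(-0.095, 0.01, 0.055) [36. -1. 29.] [0.002 0.002 0.002] wz-free
```

Emit:
{"name": "apply_moves", "arguments": {"plan": [4, 0, 3, 0, 0, 0, 0, 8, -1, 6, 0, 0, 0, 0, 12, -1, 9, 0, 0, 0, 0, 16, -1, 13, 0, 0, 0, 0, 19, -1, 15, 0, 0, 0, 0, 22, -1, 18, 0, 0, 0, 0, 25, -1, 20, 0, 0, 0, 0, 28, -1, 23, 0, 0, 0, 0]}}

```text
t: 5.1
tcp_pos: [0.5107, -0.1126, 0.0553]
tcp_rot: [[0.074, 0.995, 0.063], [0.787, -0.097, 0.609], [0.613, 0.005, -0.79]]
wrist_force: [-0.4, -6.3, 4.5]
grip_width: 0.504
```

Emit:
{"name": "apply_moves", "arguments": {"plan": [2, 0, 1, 0, 0, 0, 0, 3, 0, 3, 0, 0, 0, 0, 5, 0, 4, 0, 0, 0, 0]}}

```text
t: 5.4
tcp_pos: [0.5114, -0.1064, 0.0552]
tcp_rot: [[0.074, 0.995, 0.064], [0.787, -0.098, 0.609], [0.612, 0.005, -0.791]]
wrist_force: [-0.9, -4.4, -1.0]
grip_width: 0.5
```

Run:
```python
from h import *
moves((-.12,.01,.055),(-.105,.01,.055),(-.095,.01,.055))
d,R,t=cam("top"); c=d["color"][195:315,200:400]; cv2.imwrite("pics/t3.png",cv2.resize(c,None,fx=4,fy=4,interpolation=cv2.INTER_CUBIC))
```

```text
t 5.4 rack xyz -0.0992 0.0093 0.0552 F rack [-4.5, 0.5, -1.0] grip 0.5 q [-32.  41. 106.  40.  59. -55.]
(-0.12, 0.01, 0.055) [-17.  -1. -13.] [0.004 0.004 0.003] wz-free
(-0.105, 0.01, 0.055) [-5. -1. -3.] [0.004 0.004 0.003] wz-free
(-0.095, 0.01, 0.055) [ 3. -1.  3.] [0.004 0.004 0.003] wz-free
```

View pics/t3.png

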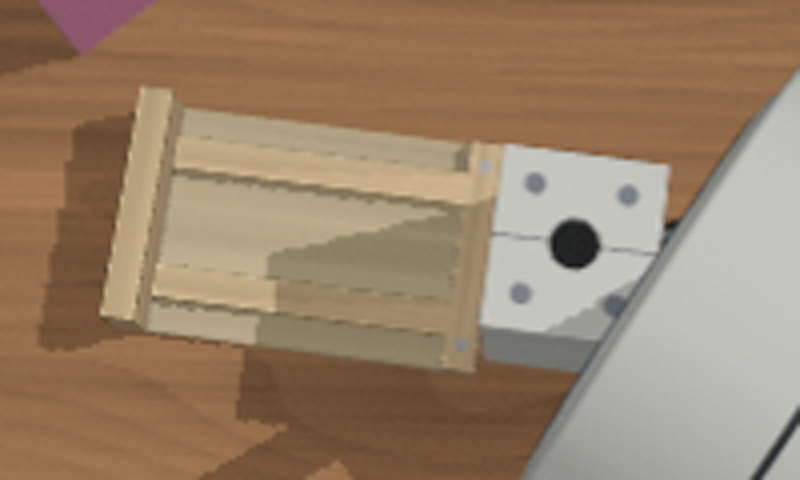

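The mould is upright and square, next to the bar, with its bung at crop (575,244), and is still unoccluded enough to measure.

Run:
```python
from h import *
d,R,t=cam("top")
for c in [(575,244),(503,145),(487,330)]:
    p=ray2z(d,R,t,(200+c[0]/4-.4,195+c[1]/4-.4),.15)-O; print((p@U).round(4),(p@V).round(4))
```

```text
-0.0489 0.0104
-0.0036 -0.0381
-0.0088 0.0623
```

Emit:
{"name": "apply_moves", "arguments": {"plan": [1, 0, 1, 0, 0, 0, 0, 2, 0, 2, 0, 0, 0, 0, 3, 0, 3, 0, 0, 0, 0, 5, 0, 4, 0, 0, 0, 0]}}

```text
t: 5.9
tcp_pos: [0.5125, -0.102, 0.0552]
tcp_rot: [[0.073, 0.995, 0.065], [0.79, -0.097, 0.606], [0.609, 0.007, -0.793]]
wrist_force: [-8.5, -25.6, 11.5]
grip_width: 0.497
```

Run:
```python
from h import *
moves()
d,R,t=cam("top"); g=cv2.cvtColor(d["color"],cv2.COLOR_BGR2GRAY).astype(int); m=(g<60).astype('uint8'); n,l,st,ce=cv2.connectedComponentsWithStats(m[235:275,325:360])
i=[k for k in range(1,n) if 60<st[k,4]<400]
for k in i:
    p=ray2z(d,R,t,ce[k]+[325,235],.15)-O; print(st[k],(p@U).round(4),(p@V).round(4))
```

```text
t 5.9 rack xyz -0.0948 0.0087 0.0552 F rack [-26.3, 6.0, 11.5] grip 0.5 q [-31.  40. 106.  40.  59. -55.]
[ 11  15  12  12 103] -0.0442 0.0105
```

Emit:
{"name": "apply_moves", "arguments": {"plan": [-20, 0, -15, 0, 0, 0, 0, -20, 0, -15, 0, 0, 0, 0, 23, 0, -71, 0, 0, 0, 0, 23, 0, -71, 0, 0, 0, 0, 23, 0, -71, 0, 0, 0, 0]}}

```text
t: 6.45
tcp_pos: [0.5106, -0.1268, 0.1279]
tcp_rot: [[0.07, 0.995, 0.067], [0.79, -0.097, 0.605], [0.609, 0.01, -0.793]]
wrist_force: [-0.4, 0.1, -0.5]
grip_width: 0.496
```

Run:
```python
from h import *
moves((-.1,.01,.125),(.03,.01,.15))
```

```text
t 6.45 rack xyz -0.1197 0.0082 0.1279 F rack [0.0, 0.4, -0.5] grip 0.5 q [-33.  34. 104.  36.  66. -50.]
(-0.1, 0.01, 0.125) [14. -2. 14.] [0.008 0.009 0.007] wz-free
(0.03, 0.01, 0.15) [132.  -1.  74.] [0.008 0.009 0.007] wz-free
```

Emit:
{"name": "apply_moves", "arguments": {"plan": [14, -2, 13, 0, 0, 0, 0, 20, -2, 17, 0, 0, 0, 0, 27, -2, 20, 0, 0, 0, 0, 34, -2, 24, 0, 0, 0, 0, 41, -2, 27, 0, 0, 0, 0, 48, -2, 31, 0, 0, 0, 0, 55, -2, 34, 0, 0, 0, 0, 62, -2, 38, 0, 0, 0, 0, 69, -2, 41, 0, 0, 0, 0, 76, -2, 45, 0, 0, 0, 0, 83, -2, 49, 0, 0, 0, 0, 90, -2, 52, 0, 0, 0, 0, 97, -2, 56, 0, 0, 0, 0, 104, -2, 60, 0, 0, 0, 0, 111, -2, 63, 0, 0, 0, 0, 118, -2, 67, 0, 0, 0, 0, 125, -2, 70, 0, 0, 0, 0, 132, -2, 74, 0, 0, 0, 0, 132, -2, 74, 0, 0, 0, 0]}}

```text
t: 8.35
tcp_pos: [0.5227, 0.0234, 0.1497]
tcp_rot: [[0.07, 0.995, 0.066], [0.79, -0.096, 0.605], [0.609, 0.01, -0.793]]
wrist_force: [-0.3, -0.3, -0.2]
grip_width: 0.501
```

Run:
```python
from h import *
moves((0,.01,.17),(-.08,.01,.17),(-.08,.01,.06))
d,R,t=cam("scene"); c=d["color"][130:340,180:460]; cv2.imwrite("pics/s4.png",cv2.resize(c,None,fx=2.5,fy=2.5))
```

```text
t 8.35 rack xyz 0.031 0.0108 0.1497 F rack [-0.3, 0.2, -0.2] grip 0.5 q [-19.  29. 111.  44.  59. -43.]
(0, 0.01, 0.17) [-12.   1. -35.] [0.007 0.009 0.008] wz-free
(-0.08, 0.01, 0.17) [-76.   1. -84.] [0.007 0.009 0.008] wz-free
(-0.08, 0.01, 0.06) [-143.   -0.    4.] [0.007 0.009 0.008] wz-free
```

View pics/s4.png

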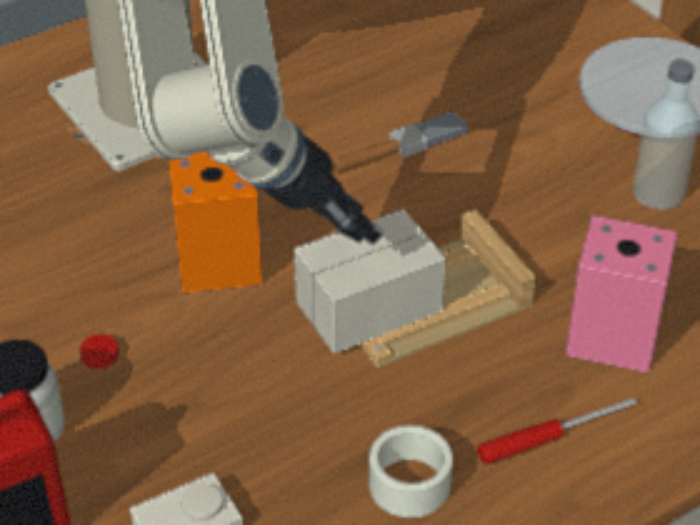

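The mould lies on its side on the runners, top towards the stop, with its near bottom corner at crop (333,349). Next I retreat over it and come down behind the bottom end.

Emit:
{"name": "apply_moves", "arguments": {"plan": [-12, 1, -35, 0, 0, 0, 0, -12, 1, -35, 0, 0, 0, 0, -76, 1, -84, 0, 0, 0, 0, -76, 1, -84, 0, 0, 0, 0, -76, 1, -84, 0, 0, 0, 0, -76, 1, -84, 0, 0, 0, 0, -143, 0, 4, 0, 0, 0, 0, -143, 0, 4, 0, 0, 0, 0, -143, 0, 4, 0, 0, 0, 0, -143, 0, 4, 0.007, 0.009, 0.008, 0]}}

```text
t: 9.4
tcp_pos: [0.5117, -0.0857, 0.0584]
tcp_rot: [[0.079, 0.995, 0.056], [0.782, -0.097, 0.615], [0.618, -0.005, -0.786]]
wrist_force: [0.8, -0.7, 0.5]
grip_width: 0.501
```

Run:
```python
from h import *
moves((-.03,.01,.06),(.0,.01,.06),(.03,.01,.06),(.041,.01,.06))
d,R,t=cam("top"); c=d["color"][195:315,200:400]; cv2.imwrite("pics/t5.png",cv2.resize(c,None,fx=4,fy=4,interpolation=cv2.INTER_CUBIC))
```

```text
t 9.4 rack xyz -0.0787 0.0111 0.0584 F rack [-0.6, -0.9, 0.5] grip 0.5 q [-30.  40. 107.  41.  59. -54.]
(-0.03, 0.01, 0.06) [39.  1. 29.] [-0.004 -0.003 -0.002] wz-free
(0.0, 0.01, 0.06) [63.  1. 47.] [-0.004 -0.003 -0.002] wz-free
(0.03, 0.01, 0.06) [86.  1. 66.] [-0.004 -0.003 -0.002] wz-free
(0.041, 0.01, 0.06) [95.  1. 73.] [-0.004 -0.003 -0.002] wz-free
```

View pics/t5.png

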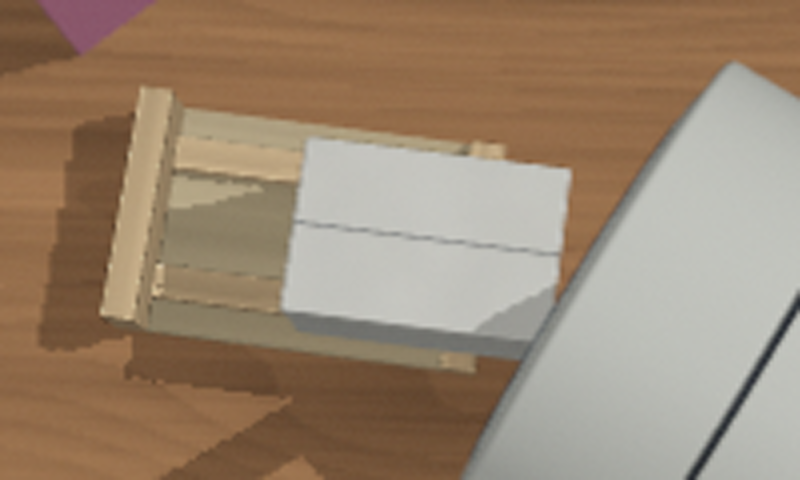

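The mould is square on the rack: top-end edge at crop (283–310, 138–310), stop at about (150–180). I'll push from behind now.

Emit:
{"name": "apply_moves", "arguments": {"plan": [20, 1, 15, 0, 0, 0, 0, 35, 1, 26, 0, 0, 0, 0, 40, 1, 30, 0, 0, 0, 0, 45, 1, 34, 0, 0, 0, 0, 50, 1, 38, 0, 0, 0, 0, 55, 1, 41, 0, 0, 0, 0, 60, 1, 45, 0, 0, 0, 0, 65, 1, 49, 0, 0, 0, 0, 70, 1, 53, 0, 0, 0, 0, 75, 1, 57, 0, 0, 0, 0, 80, 1, 61, 0, 0, 0, 0, 84, 1, 64, 0, 0, 0, 0]}}

```text
t: 10.65
tcp_pos: [0.5255, 0.0179, 0.0626]
tcp_rot: [[0.077, 0.995, 0.061], [0.783, -0.098, 0.614], [0.617, 0.0, -0.787]]
wrist_force: [-0.4, -4.9, 2.9]
grip_width: 0.503
```

Run:
```python
from h import *
moves((.035,.01,.06),(.041,.01,.06))
d,R,t=cam("top"); c=d["color"][195:315,200:400]; cv2.imwrite("pics/t6.png",cv2.resize(c,None,fx=4,fy=4,interpolation=cv2.INTER_CUBIC))
```

```text
t 10.65 rack xyz 0.0258 0.0074 0.0626 F rack [-4.9, -0.1, 2.9] grip 0.5 q [-19.  38. 110.  48.  53. -51.]
(0.035, 0.01, 0.06) [ 6. -3.  8.] [ 0.    -0.002 -0.   ] wz-free
(0.041, 0.01, 0.06) [10. -3. 11.] [ 0.    -0.002 -0.   ] wz-free
```

View pics/t6.png

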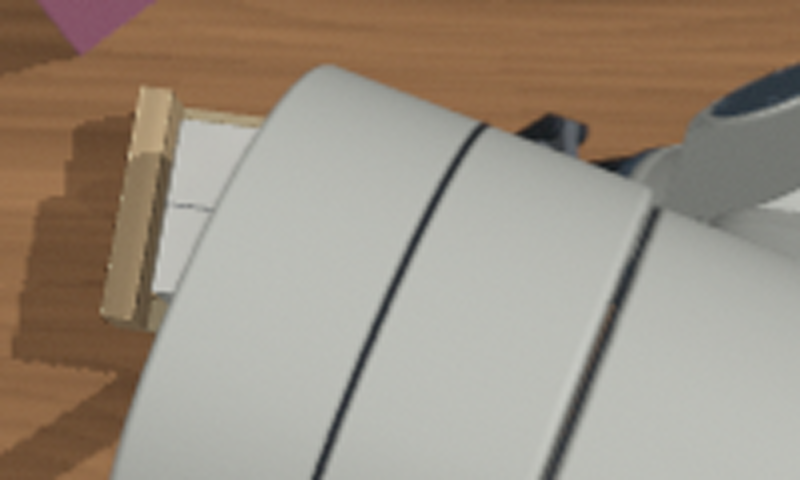

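The mould's top end at crop (152–180, 120–295) is about 15 mm short of the stop, going by the finger position. I'll creep forward and watch the force.

Emit:
{"name": "apply_moves", "arguments": {"plan": [2, 0, 2, 0, 0, 0, 0, 4, 0, 3, 0, 0, 0, 0, 6, 0, 5, 0, 0, 0, 0, 8, 0, 6, 0, 0, 0, 0]}}

```text
t: 11.1
tcp_pos: [0.5264, 0.0285, 0.0628]
tcp_rot: [[0.077, 0.995, 0.06], [0.783, -0.098, 0.614], [0.617, -0.0, -0.787]]
wrist_force: [-1.3, -2.8, -1.7]
grip_width: 0.499
```

Emit:
{"name": "apply_moves", "arguments": {"plan": [1, 0, 1, 0, 0, 0, 0, 3, 0, 2, 0, 0, 0, 0, 3, 0, 2, 0, 0, 0, 0]}}

```text
t: 11.4
tcp_pos: [0.5267, 0.0325, 0.0631]
tcp_rot: [[0.077, 0.995, 0.06], [0.783, -0.097, 0.615], [0.618, -0.001, -0.787]]
wrist_force: [0.0, -1.5, -0.9]
grip_width: 0.499
```

Emit:
{"name": "apply_moves", "arguments": {"plan": [1, 0, 1, 0, 0, 0, 0, 2, 0, 2, 0, 0, 0, 0, 3, 0, 2, 0, 0, 0, 0]}}

```text
t: 11.7
tcp_pos: [0.527, 0.0361, 0.0633]
tcp_rot: [[0.077, 0.995, 0.06], [0.783, -0.098, 0.615], [0.617, -0.001, -0.787]]
wrist_force: [-0.2, -2.5, -2.1]
grip_width: 0.498
```

Emit:
{"name": "apply_moves", "arguments": {"plan": [1, 0, 1, 0, 0, 0, 0, 2, 0, 1, 0, 0, 0, 0, 3, 0, 2, 0, 0, 0, 0]}}

```text
t: 12.0
tcp_pos: [0.5278, 0.0371, 0.0631]
tcp_rot: [[0.076, 0.995, 0.061], [0.786, -0.097, 0.61], [0.613, 0.002, -0.79]]
wrist_force: [-8.8, -30.7, 10.7]
grip_width: 0.499
```

Force rose to 31 N, so the mould is against the stop. I'll back straight off, then go up and away.

Emit:
{"name": "apply_moves", "arguments": {"plan": [-16, 0, -12, 0, 0, 0, 0, -47, 0, -37, 0, 0, 0, 0, -47, 0, -37, 0, 0, 0, 0, 45, 0, -155, 0, 0, 0, 0, 45, 0, -155, 0, 0, 0, 0, 45, 0, -155, 0, 0, 0, 0, 45, 0, -155, 0, 0, 0, 0, 0, 0, -250, 0, 0, 0, 0, 0, 0, -250, 0, 0, 0, 0, 0, 0, -250, 0, 0, 0, 0, 0, 0, -250, 0, 0, 0, 0]}}

```text
t: 13.1
tcp_pos: [0.5125, -0.1157, 0.2606]
tcp_rot: [[0.077, 0.995, 0.063], [0.786, -0.099, 0.611], [0.614, 0.002, -0.789]]
wrist_force: [-0.7, -0.4, -1.0]
grip_width: 0.499
```

Run:
```python
from h import *
moves()
d,R,t=cam("top"); cv2.imwrite("pics/t7f.png",d["color"]); c=d["color"][195:315,200:400]; A=cv2.resize(c,None,fx=3,fy=3,interpolation=cv2.INTER_CUBIC)
d,R,t=cam("scene"); c=d["color"][150:330,200:500]; B=cv2.resize(c,None,fx=2,fy=2); 
d=np.zeros((720//2*2,600,3),'uint8')[:600]; B=cv2.resize(B,(400,240)); d[:360]=A; d[360:,:400]=B; cv2.imwrite("pics/f7.png",d)
```

```text
t 13.1 rack xyz -0.1085 0.0074 0.2606 F rack [-0.4, 0.6, -1.0] grip 0.5 q [-32.  23. 101.  34.  78. -41.]
```

View pics/f7.png

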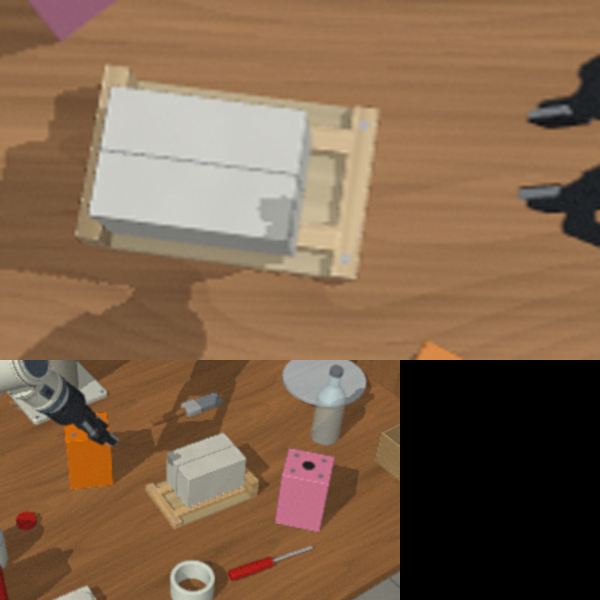

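The mould lies on both runners against the stop, its upper-face corners at crop (110,88), (90,216), (309,110) and (296,235), with the gripper well clear. I'll do one numeric check and then hand in.

Run:
```python
from h import *
d,R,t=cam("top")
P=[]
for c in [(110,87),(90,216),(308,111),(293,238)]:
    p=ray2z(d,R,t,(200+c[0]/3-.4,195+c[1]/3-.4),.106)-O; P.append([p@U,p@V]); print(np.round(P[-1],4))
P=np.array(P); e=P[:2].mean(0)-P[2:].mean(0); print("yaw deg",np.degrees(np.arctan2(e[1],e[0])),"mid y",P[:,1].mean(), "len",np.hypot(*e))
if P[:2,0].mean()>.19: print(robot.hand_in())
```

```text
[ 0.2002 -0.0381]
[0.1978 0.0609]
[ 0.0492 -0.0398]
[0.0462 0.0566]
yaw deg 1.1345020781953128 mid y 0.00990305938675586 len 0.15130868490369564
the job is handed in; nothing more can be done
None
```

The mould is lying on its side on both runners with its top end against the end stop, and the job is handed in at about 13 s of the 56 s. It was slid to the front bar, tipped over the bar by a push near its top, then slid along the runners until the force rose to about 31 N. I then backed the gripper off and raised it clear.

**Last checks**, by camera before handing in:

| Check | Measured | Limit |
|---|---|---|
| Top end, along the rack | about 199 mm | 190 to 206 mm |
| Angle to the rack's length | about 1° | 8° |
| Middle, off the centre line | about 10 mm | 40 mm |

- **Bystanders:** I saw no bystander displaced in the pictures, but I did not measure their positions. The jug, jar and cast were partly or wholly outside the last crop.
- **Touching:** the gripper was well clear and the wrist force was near zero.
- **Disagreement:** none failed. Contact with the bar and the stop came about 4 mm later than my assumed finger width predicted. I went by the force there instead.

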